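# Hold the bag clip open on the card of the short jar row

### The arm

A 6-joint arm with a two-finger parallel gripper is mounted at the origin on the work surface. World frame = base frame: x ahead of the robot, y to its left, z up, the work surface at z = 0. Lengths are in mm, angles in degrees, forces in N, time in s.
With the tool pointing down it reaches from about 350 to 850 mm from the base axis. Payload 8.1 kg.
Tool frame: the origin (TCP) lies midway between the tips of the shut fingers; the grasp point (between the pads) lies 19 mm behind it; z points along the fingers, y is the line along which they close (so a half turn about z gives the same grasp; the last joint's range is limited). The gripper opens to 85 mm and grips with 20 to 120 N. Pads are 22 mm wide; open, the fingers measure 114 mm over their backs; the gripper's body (76 mm by 85 mm) begins 54 mm behind the grasp point. The pads swing forward as they close: fully open they stand 13 mm farther back than shut.
Start: joints at [70.394, 7.471, 85.268, -0, 87.261, -4.893], TCP at [152.37, 580.335, 231.292] pointing down, gripper open.
Joint ranges: [-169.43, 169.43], [-51.17, 129.36], [1.28, 143.12], [-76.62, 256.62], [0, 156.53], [-152.29, 152.29]. Speed limits (degrees/s): [136.94, 136.94, 159.86, 180, 180, 180].

### API

Orientations are given as [roll, pitch, yaw] about the fixed x, y, z axes, in that order (R = Rz(yaw) Ry(pitch) Rx(roll)).
In Python, from bench import r gives the robot as it stands. The module is installed in compiled form; this text tells all that it offers.
- The arm moves only by the tool jog_arm, never from a script. Its argument "rows" is a list of rows, each a list of 2 entries, a list of its own where there are three numbers: the shift along the tool's x, y, z in mm, then the turn, a rotation vector about the tool's x, y, z in rad. A call has 1 to 10 rows; each row is the pose to reach, as a shift and turn from the pose commanded when the call began, along the tool's axes at that moment; what a row does not reach only later rows make up. A row lasts 1/10 s, in which the tool goes at most 50 mm and 8.59 degrees, less where a joint would pass 70% of its speed; a pose out of reach is approached as far as the arm can. A call with a gripper value outside its range is refused whole. "grip" is the finger opening in mm, from 0 to 85.4, set as the call begins (left out, the last holds). The fingers move at their own pace and stop on an object; "force" is the grip in N (left out, the last holds). Time passes only in rows, so rows that repeat a pose let the fingers close. It gives the time, the measured TCP pose, the force, the opening and the grip force at its end, in the units of the state.
- r.sense(): the state, without advancing time (a new reading comes with each control period).
- r.snapshot(name): name is "scene" or "top" or "wrist"; returns (picture, depth): 480x640x3 uint8, blue, green, red; 480x640 float32, mm along the optical axis (not along the pixel's ray), 0 where there is no reading.
- r.camera_params(name): a dict with "fx", "fy", "cx", "cy" (pixels), "pose" (4x4, takes a point from camera to world coordinates); the wrist camera has in their place "tool_from_camera" (4x4, takes a point from camera to tool coordinates, whose origin is the TCP and whose axes are the flange's). Camera axes: x right, y down, z forward; pixel columns grow to the right and rows downward; lengths in mm; the calibration is good to about 2 mm. A picture is of the moment at which its call begins: read the wrist's pose just before it. camera_params takes no time and is no camera call.
- r.hand_in(): hands the job in; it is judged then, once.
The state is a dict: "time": time; "joint_pos": joint angles; "qd": joint speeds; "joint_efforts": joint torques, N m; "tool_pos": TCP position; "tcp_rot": TCP orientation; "ft_force": force on the tool from outside, world axes, zero at the start; "wrist_torque": the same for the moment, N m; "finger_gap": finger opening in mm; "grip_force": force on a finger pad.
Only numpy, scipy, OpenCV 4.12 (cv2) and the standard library are available. Lean on these libraries where they do the work, as an engineer would, in place of code of your own. Each camera call takes 0.05 s, during which the arm holds its last target. There are 200 camera calls.

### The job

One of the two rows in the jar drawer is a jar short: the ceramic egg cup is standing in the place of the missing jar. Take the wooden spring clip from its stand by the handles, squeeze it open and hold it wide open over the middle of the top edge of the card at the head of that short row, with the card's edge well inside between the jaws but neither jaw touching it, so that I can slip a note in. Finish still holding the clip open like that, and leave the jars, the egg cup and the other things on the cart where they are.

Things in the scene. Friction and masses are not known exactly. Their poses are not given: they have to be found in the camera images.
- clip: wooden spring clip standing on its stand, jaws down, handles up in a V, 24 mm wide along its y, about 50 g. Origin on the pivot (pin of radius 6 mm along y), z up; it opens along x. Handles: 56 mm over the outside at the top at the start; squeezed fully they are parallel, 26 mm over the outside, from 7 to 53 mm above the origin. Open jaws: about 50 mm over the outside
- clip_arm_a (a joint): angle (rad) of one clip arm: 0 at the start (jaws pinch the 5 mm tab), grows as the handles are squeezed; hard stop at 0.30 (jaws fully open). Both arms move equally. Spring torque per arm 0.8 N m/rad x (angle + 0.25): squeezing at the handle ends takes about 4 N a side at 0 and 9 to 11 N at 0.30
- clip_arm_b (a joint): the same for the other arm
- jaw_a (a point): the middle of the lower inner edge of the clip's jaw a (jaw is 24 mm wide); jaw a lies on the clip's -x side, jaw b on its +x side. The two are 5 mm apart at the start and 29 mm when fully open, lying 42 mm (start) to 39 mm (fully open) below the pivot
- jaw_b (a point): the middle of the lower inner edge of the clip's jaw b (jaw is 24 mm wide); jaw a lies on the clip's -x side, jaw b on its +x side. The two are 5 mm apart at the start and 29 mm when fully open, lying 42 mm (start) to 39 mm (fully open) below the pivot
- handle_a (a point): the upper outer edge of the clip's handle a, mid width: 28 mm to the clip's -x side of the pivot and 47 mm above it at the start; 13 mm aside and 53 mm above when fully open
- handle_b (a point): the upper outer edge of the clip's handle b, mid width: 28 mm to the clip's +x side of the pivot and 47 mm above it at the start; 13 mm aside and 53 mm above when fully open
- stand: fixed wooden clip stand: base plate 70 x 100 x 6 mm with an upright tab along its y, 5 mm thick, 90 mm long, its top 32 mm above the cart top; the clip's jaws stand on the base plate astride the tab. Origin at the centre of the underside
- drawer: fixed white drawer tray 270 (x) x 170 (y) mm, 45 mm high, floor 5 mm thick, with a steel bar handle on its -x front and a low wall along x between the left (+y) and right (-y) rows. Rows lie at y = +41 and -41 mm, places at x = -52, 14 and 80 mm. Origin at the centre of its underside; x points away from the robot along the rows
- card_left: stiff card, 4 mm thick (its x), 64 mm wide (its y), standing upright and fixed at the head (robot-side end) of the left (+y) row of the drawer; origin at the middle of its top edge, 140 mm above the cart top; x is normal to its face, z up
- card_right: stiff card, 4 mm thick (its x), 64 mm wide (its y), standing upright and fixed at the head (robot-side end) of the right (-y) row of the drawer; origin at the middle of its top edge, 140 mm above the cart top; x is normal to its face, z up
- egg_cup: white ceramic egg cup, 50 mm across, 62 mm high, standing in one of the six places of the drawer; the row that it stands in is the short one. Origin at the centre of its underside
- jar1: closed, empty glass jar with metal lid, 58 mm across, 85 mm high, standing in one of the six places of the drawer (two rows of three); origin at the centre of its underside
- jar2: closed, empty glass jar with metal lid, 58 mm across, 85 mm high, standing in one of the six places of the drawer (two rows of three); origin at the centre of its underside
- jar3: closed, empty glass jar with metal lid, 58 mm across, 85 mm high, standing in one of the six places of the drawer (two rows of three); origin at the centre of its underside
- jar4: closed, empty glass jar with metal lid, 58 mm across, 85 mm high, standing in one of the six places of the drawer (two rows of three); origin at the centre of its underside
- jar5: closed, empty glass jar with metal lid, 58 mm across, 85 mm high, standing in one of the six places of the drawer (two rows of three); origin at the centre of its underside
- bowl: blue plastic bowl, 130 mm across, 60 mm high, bystander; origin at the centre of its underside
- spoon: steel spoon 170 mm long lying on the cart, bystander
- lunch_box: lunch box 120 x 160 x 50 mm with a shut hinged lid with a small knob, fixed bystander; origin at the centre of its underside
Not all that is in view belongs to the job. Leave any orange look-alike of the egg_cup alone.

How it is judged (in metres and radians):
On the way:
1. the clip is held in the fingers, clear above its stand (contact force between the fingers and clip above 2 N and contact force between clip and stand below 0.2 N and height (world z) of clip above 0.09 m), for 0.2 s.
At the end, for the whole second after the job is handed in: Fingers hold the clip (>2 N), at rest, jaws >16 mm apart, one each side of the card of the egg cup's row: each jaw edge >3.5 mm from the card's mid-plane, >8 mm below its top edge, <25 mm sideways from its middle; clip touches no card, drawer (<0.5 N) or stand (<0.2 N), pivot above 142 mm (contact force between the fingers and clip above 2 N and contact force between clip and drawer below 0.5 N and contact force between clip and stand below 0.2 N and distance between jaw_a and jaw_b above 0.016 m and height (world z) of clip above 0.142 m and linear speed of clip below 0.02 m/s and ((y of egg_cup in the frame of drawer above 0 m and ((x of jaw_a in the frame of card_left below -0.0035 m and x of jaw_b in the frame of card_left above 0.0035 m) or (x of jaw_b in the frame of card_left below -0.0035 m and x of jaw_a in the frame of card_left above 0.0035 m)) and z of each of jaw_a, jaw_b in the frame of card_left below -0.008 m and y of jaw_a in the frame of card_left between -0.025 and 0.025 m and y of jaw_b in the frame of card_left between -0.025 and 0.025 m) or (y of egg_cup in the frame of drawer below 0 m and ((x of jaw_a in the frame of card_right below -0.0035 m and x of jaw_b in the frame of card_right above 0.0035 m) or (x of jaw_b in the frame of card_right below -0.0035 m and x of jaw_a in the frame of card_right above 0.0035 m)) and z of each of jaw_a, jaw_b in the frame of card_right below -0.008 m and y of jaw_a in the frame of card_right between -0.025 and 0.025 m and y of jaw_b in the frame of card_right between -0.025 and 0.025 m))); the arm keeps its last pose, push and grip.
It fails at once if a jar or the egg cup is moved by more than 20 mm (distance of any of jar1, jar2, jar3, jar4, jar5, egg_cup from where it was at the start of the episode above 0.02 m).
It fails at once if the bowl or the spoon is moved by more than 30 mm (distance of any of bowl, spoon from where it was at the start of the episode above 0.03 m).
It fails at once if a card is pushed with more than 15 N (contact force between anything else and card_left above 15 N or contact force between anything else and card_right above 15 N).
It also fails if it takes over 32 s, if anything falls off the work surface, if the arm or the gripper's body presses on something with over 40 N, if the wrist force passes 120 N, or if a joint passes its speed limit or range.

## Working session

There is one attempt and no reset: what is moved stays moved. The work goes in short steps, Python scripts to look and compute and a tool call to move; the robot and the scene stay as the last step left them, time stands still between calls to the robot, and variables do not carry over. Pictures are saved under pics/ and viewed, at most 10 in all, crops included, and the job is handed in when it is done.

Besides the shell and the picture viewer there is one more tool, called after ">>>" as name(argument=value, ...), one argument or row to a line, values as JSON. jog_arm: Moves the arm, as the interface text tells. Its arguments: {"type":"object","properties":{"rows":{"type":"array"},"grip":{"type":"number"},"force":{"type":"number"}},"required":["rows"]}

```bash
mkdir -p pics
cat > h.py <<'E'
import numpy as np, cv2
from bench import r
def cloud(name):
    s=r.sense(); img,d=r.snapshot(name); p=r.camera_params(name)
    if 'pose' in p: T=np.array(p['pose'])
    else:
        from scipy.spatial.transform import Rotation as R
        M=np.eye(4); M[:3,:3]=R.from_euler('xyz',s['tcp_rot'],degrees=True).as_matrix(); M[:3,3]=s['tool_pos']
        T=M@np.array(p['tool_from_camera'])
    v,u=np.mgrid[:480,:640]
    P=np.stack([(u-p['cx'])/p['fx']*d,(v-p['cy'])/p['fy']*d,d,np.ones_like(d)],-1)@T.T
    P=P[...,:3]; P[d==0]=np.nan
    return img,P
E
python3 - <<'E'
from h import *
print(r.sense())
for n in ['scene','top']:
    i,P=cloud(n); cv2.imwrite(f'pics/{n}0.png',i); np.save(n+'.npy',P)
    print(r.camera_params(n))
E
```

```text
{'time': 0.0, 'joint_pos': array([ 7.03922284e+01,  7.51642035e+00,  8.53286822e+01,  2.45507646e-03,
        8.72625790e+01, -4.89453191e+00]), 'qd': array([ 0.04333892, -0.10521035, -0.09153519,  0.0618926 , -0.07364632,
       -0.03583158]), 'joint_efforts': array([-6.96423085e-04, -5.69436693e+01, -5.00522912e+01, -5.15249994e-04,
        1.58087374e-02, -2.94640472e-05]), 'tool_pos': array([152.18131904, 579.80991605, 230.23648636]), 'tcp_rot': array([-1.79892920e+02, -1.16306941e-02,  1.65286630e+02]), 'ft_force': array([-0.24603023, -0.2676666 , -0.66608312]), 'wrist_torque': array([ 0.0266573 , -0.01167513, -0.01527786]), 'grip_force': 0.0, 'finger_gap': 85.55370884122681}
{'fx': 445.18213933395896, 'fy': 445.18213933395896, 'cx': 319.8585877041984, 'cy': 244.49704113631475, 'pose': array([[ 6.33789675e-01,  5.09922523e-01, -5.81626743e-01,
         1.18188817e+03],
       [ 7.73452358e-01, -4.26596310e-01,  4.68814503e-01,
        -4.90882585e+02],
       [-9.06074861e-03, -7.46990367e-01, -6.64773115e-01,
         8.01571532e+02],
       [ 0.00000000e+00,  0.00000000e+00,  0.00000000e+00,
         1.00000000e+00]])}
{'fx': 521.8061355011663, 'fy': 521.8061355011663, 'cx': 314.2246989867304, 'cy': 233.9670958960938, 'pose': array([[ 2.51951599e-02, -9.76653782e-01,  2.13336807e-01,
         3.67316884e+02],
       [-9.99682160e-01, -2.44258926e-02,  6.24135842e-03,
        -3.15410039e+01],
       [-8.84704359e-04, -2.13426252e-01, -9.76958777e-01,
         1.22853838e+03],
       [ 0.00000000e+00,  0.00000000e+00,  0.00000000e+00,
         1.00000000e+00]])}
```

View pics/scene0.png

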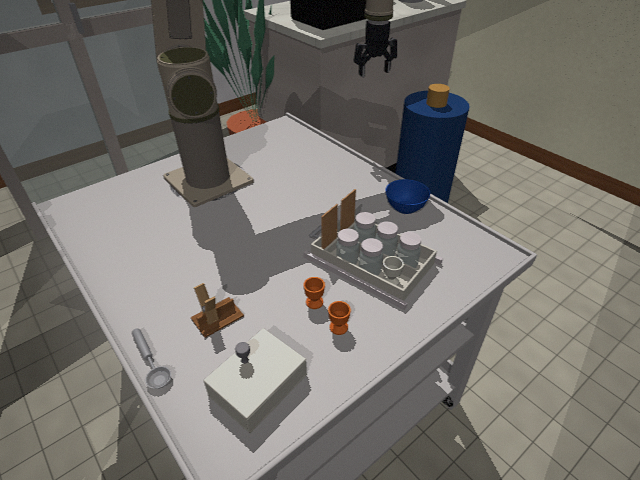

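View pics/top0.png

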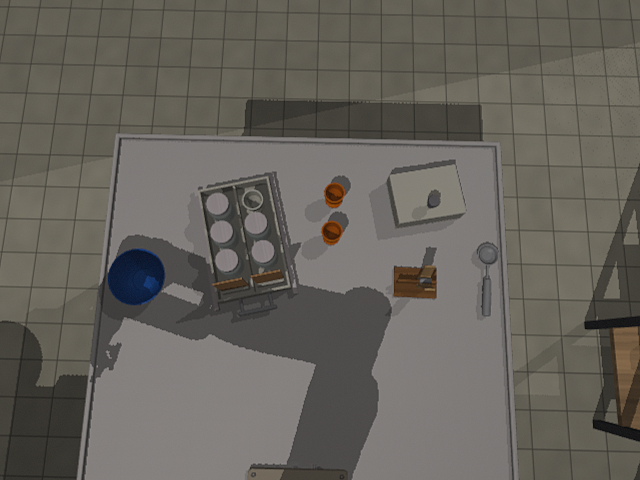

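The egg cup (top view, pixel 252,200) is in the right (-y) row, so the target is the card at about (268,277). The clip on its stand is at about (425,280), with the spoon to its right and the lunch box above it. Next I'll measure these.

Run:
```python
from h import *
for n,boxes in dict(top=dict(stand=(385,440,255,305),card=(250,288,262,292),cardL=(208,246,268,300)),scene=dict(stand=(185,250,275,340),card=(312,342,195,250),cardR=(338,360,185,235))).items():
    P=np.load(n+'.npy')
    for k,(a,b,c,d) in boxes.items():
        Q=P[c:d,a:b].reshape(-1,3); Q=Q[~np.isnan(Q[:,0])]
        lo,hi={'s':(3,9),'c':(133,143)}[k[0]]
        sets=[(k,lo,hi)]+([('tab',27,37),('clip',55,130),('cliptop',85,130)] if k[0]=='s' else [])
        for kk,l,h in sets:
            q=Q[(Q[:,2]>l)&(Q[:,2]<h)]
            if len(q)<5: print(n,kk,len(q)); continue
            rc=cv2.minAreaRect(q[:,:2].astype(np.float32))
            print(n,kk,len(q),q.mean(0).round(1),q[:,2].max().round(1),np.round(rc[0]),np.round(rc[1]),round(rc[2],1))
```

```text
top stand 780 [ 522.7 -256.     5.5] 9.0 [ 531. -256.] [116. 129.] 1.4
top tab 65 [ 525.7 -256.5   31.5] 36.9 [ 524. -264.] [25. 86.] 12.0
top clip 186 [ 529.7 -277.4   79.2] 100.6 [ 525. -278.] [25. 55.] 86.5
top cliptop 76 [ 528.4 -277.8   93.1] 100.6 [ 525. -278.] [25. 55.] 86.5
top card 68 [519.7  75.4 138.3] 142.4 [520.  76.] [ 4. 62.] 13.1
top cardL 67 [500.3 156.  138.7] 142.5 [501. 156.] [ 5. 63.] 13.4
scene stand 682 [ 531.3 -267.3    5.5] 8.9 [ 495. -248.] [146. 198.] 57.5
scene tab 129 [ 526.4 -269.7   31.3] 36.9 [ 527. -267.] [88. 25.] 80.6
scene clip 310 [ 518.9 -281.1   77.6] 97.6 [ 524. -280.] [25. 57.] 89.3
scene cliptop 102 [ 520.9 -281.1   92. ] 97.6 [ 524. -281.] [24. 57.] 89.0
scene card 57 [518.1  75.2 137.3] 141.5 [515.  84.] [ 6. 85.] 14.0
scene cardR 50 [500.1 152.2 137.3] 141.2 [500. 153.] [ 6. 61.] 16.3
```

>>> jog_arm(
  rows=[
    [[-397,-340,-30],[0,0,0.7]],
    [[-397,-340,-30],[0,0,0.7]],
    [[-397,-340,-30],[0,0,0.7]],
    [[-397,-340,-30],[0,0,0.7]],
    [[-397,-340,-30],[0,0,0.7]],
    [[-397,-340,-30],[0,0,0.7]],
    [[-397,-340,-30],[0,0,0.7]],
    [[-397,-340,-30],[0,0,0.7]],
    [[-397,-340,-30],[0,0,0.7]],
    [[-397,-340,-30],[0,0,0.7]],
  ],
  grip=85,
)

```text
time: 1.1
tool_pos: [437.2, 168.1, 259.9]
tcp_rot: [180.0, -0.0, 125.2]
ft_force: [1.8, 0.4, 0.0]
finger_gap: 85.1
grip_force: 0.0
```

```bash
cat >> h.py <<'E'
from scipy.spatial.transform import Rotation as R
def delta(xyz,ang,tilt0=True):
    "tool shift and turn to TCP xyz, pointing down, tool y at world angle ang"
    s=r.sense(); A=R.from_euler('xyz',s['tcp_rot'],degrees=True); B=R.from_euler('xyz',[180,0,ang+90],degrees=True)
    print('at',np.round(s['tool_pos'],1),np.round(s['tcp_rot'],1),'t',s['time'],'gap',s['finger_gap'],s['grip_force'])
    print('shift',A.inv().apply(np.array(xyz)-s['tool_pos']).round(1),'turn',(A.inv()*B).as_rotvec().round(3))
E
python3 -c "
from h import *
delta((525,-278,235),-2); print(r.camera_params('wrist'))"
```

```text
at [437.2 168.1 259.9] [180.   -0.  125.2] t 1.1 gap 85.09533426643631 0.0
shift [-415.2 -185.2   24.8] turn [ 0.    -0.     0.649]
{'fx': 364.2708791029395, 'fy': 364.2708791029395, 'cx': 313.941327627588, 'cy': 240.42876285741508, 'tool_from_camera': array([[ 7.10858940e-04, -9.56785831e-01, -2.90792656e-01,
         7.37634782e+01],
       [ 9.99999746e-01,  6.65954727e-04,  2.53385741e-04,
         4.29769763e-02],
       [-4.87811422e-05, -2.90792763e-01,  9.56786061e-01,
        -1.43137055e+02],
       [ 0.00000000e+00,  0.00000000e+00,  0.00000000e+00,
         1.00000000e+00]])}
```

>>> jog_arm(
  rows=[
    [[-415,-185,25],[0,0,0.65]],
    [[-415,-185,25],[0,0,0.65]],
    [[-415,-185,25],[0,0,0.65]],
    [[-415,-185,25],[0,0,0.65]],
    [[-415,-185,25],[0,0,0.65]],
    [[-415,-185,25],[0,0,0.65]],
    [[-415,-185,25],[0,0,0.65]],
    [[-415,-185,25],[0,0,0.65]],
    [[-415,-185,25],[0,0,0.65]],
    [[-415,-185,25],[0,0,0.65]],
  ],
)

```text
time: 2.1
tool_pos: [523.6, -280.7, 232.8]
tcp_rot: [-179.9, 0.0, 87.7]
ft_force: [-0.8, 1.4, -0.3]
finger_gap: 85.2
grip_force: 0.0
```

>>> jog_arm(
  rows=[
    [[0,0,0],[0,0,0]],
    [[0,0,0],[0,0,0]],
  ],
)

```text
time: 2.3
tool_pos: [524.3, -274.8, 234.6]
tcp_rot: [-180.0, -0.1, 88.0]
ft_force: [-0.8, -0.2, 0.5]
finger_gap: 84.8
grip_force: 0.0
```

Run:
```python
from h import *
i,P=cloud('wrist'); cv2.imwrite('pics/w1.png',i); np.save('w1.npy',P)
delta((525,-278,235),-2)
```

```text
at [ 524.5 -274.5  235. ] [-180.   -0.   88.] t 2.35 gap 85.1646527660488 0.0
shift [-3.5  0.6  0. ] turn [-0.    -0.001  0.   ]
```

View pics/w1.png

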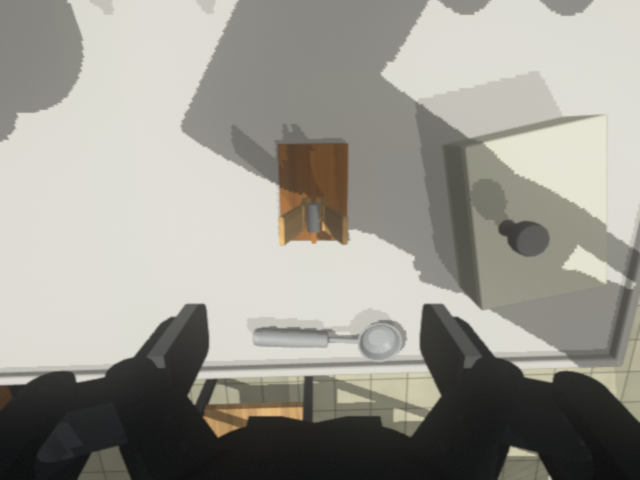

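The wrist view shows the clip around (313,222), with its handle tops near (283,240) and (347,240). It is almost square with the gripper. The spoon and lunch box are clear of the fingers.

Run:
```python
from h import *
P=np.load('w1.npy'); Q=P[130:260,265:365].reshape(-1,3)
for k,l,h in [('plate',3,10),('tab',27,36),('piv',50,70),('clip',60,130),('top',85,130),('tip',91,130)]:
    q=Q[(Q[:,2]>l)&(Q[:,2]<h)]
    if len(q)<4: continue
    rc=cv2.minAreaRect(q[:,:2].astype(np.float32))
    print(k,len(q),q.mean(0).round(1),q.min(0).round(1),q.max(0).round(1),np.round(rc[0],1),np.round(rc[1]),round(rc[2],1))
for nm,m in (('-x',Q[:,0]<525),('+x',Q[:,0]>525)):
    q=Q[m&(Q[:,2]>90)]; print(nm,len(q),q.mean(0),q.min(0),q.max(0))
```

```text
plate 4298 [ 523.9 -248.7    6.5] [ 473.7 -322.3    3. ] [ 575.5 -213.     9.9] [ 524.  -266.6] [110. 100.] 85.1
tab 355 [ 523.7 -254.3   32.5] [ 511.3 -308.6   27.4] [ 536.4 -218.6   35.9] [ 523.1 -263.7] [24. 89.] 11.3
piv 822 [ 523.  -277.4   57.1] [ 504.8 -291.4   50. ] [ 542.1 -265.1   70. ] [ 523.2 -278.2] [26. 37.] 88.6
clip 1257 [ 523.  -277.1   83.4] [ 495.5 -290.6   60.1] [ 551.1 -265.6   97.9] [ 523.3 -278.2] [24. 55.] 88.5
top 639 [ 523.  -277.4   93.4] [ 495.5 -290.5   85. ] [ 551.1 -265.6   97.9] [ 523.3 -278.1] [24. 55.] 88.9
tip 466 [ 523.  -277.7   95.3] [ 495.5 -290.5   91. ] [ 551.1 -265.6   97.9] [ 523.3 -278.1] [24. 55.] 88.9
-x 251 [ 498.90573676 -277.0973002    95.01019442] [ 495.52461127 -289.60444315   90.02010135] [ 502.13208896 -265.62985627   97.87570085]
+x 247 [ 547.55216067 -278.18609012   94.94673202] [ 543.93668985 -290.54909518   90.15006556] [ 551.12340731 -266.92814628   97.71376988]
```

>>> jog_arm(
  rows=[
    [[-3.6,-1.1,30],[0,0,-0.014]],
    [[-3.6,-1.1,65],[0,0,-0.014]],
    [[-3.6,-1.1,100],[0,0,-0.014]],
    [[-3.6,-1.1,125],[0,0,-0.014]],
    [[-3.6,-1.1,145],[0,0,-0.014]],
    [[-3.6,-1.1,158],[0,0,-0.014]],
    [[-3.6,-1.1,166],[0,0,-0.014]],
    [[-3.6,-1.1,171],[0,0,-0.014]],
    [[-3.6,-1.1,171],[0,0,-0.014]],
    [[-3.6,-1.1,171],[0,0,-0.014]],
  ],
)

```text
time: 3.35
tool_pos: [523.9, -279.7, 65.0]
tcp_rot: [179.9, 0.0, 88.7]
ft_force: [0.1, 0.2, -0.1]
finger_gap: 85.1
grip_force: 0.0
```

>>> jog_arm(
  rows=[
    [[0,0,0],[0,0,0]],
    [[0,0,0],[0,0,0]],
    [[0,0,0],[0,0,0]],
    [[0,0,0],[0,0,0]],
    [[0,0,0],[0,0,0]],
    [[0,0,0],[0,0,0]],
    [[0,0,0],[0,0,0]],
    [[0,0,0],[0,0,0]],
    [[0,0,0],[0,0,0]],
    [[0,0,0],[0,0,0]],
  ],
  grip=20,
  force=40,
)

```text
time: 4.35
tool_pos: [525.2, -281.3, 67.8]
tcp_rot: [179.8, 0.2, 88.7]
ft_force: [-3.8, 0.5, 18.1]
finger_gap: 24.2
grip_force: 44.6
```

Run:
```python
from h import *
i,P=cloud('wrist'); cv2.imwrite('pics/w2.png',i)
print(r.sense())
```

```text
{'time': 4.4, 'joint_pos': array([-3.30750368e+01,  1.42183532e+01,  9.53398724e+01, -5.36262551e-02,
        7.01223231e+01, -3.17893320e+01]), 'qd': array([ 0.00552663,  0.05483859,  0.06211332, -0.05834255,  0.01083605,
        0.06604502]), 'joint_efforts': array([ 1.08322922e+00, -4.90882802e+01, -3.88903499e+01,  8.85283202e-01,
       -1.38730466e+00,  2.45893031e-02]), 'tool_pos': array([ 525.12711288, -281.28229771,   67.79453602]), 'tcp_rot': array([179.75509529,   0.2112334 ,  88.73193678]), 'ft_force': array([-5.45637012,  0.12258671, 17.14778553]), 'wrist_torque': array([-0.02152928,  0.94476922, -0.00133492]), 'grip_force': 44.55704391002655, 'finger_gap': 23.89340776064732}
```

View pics/w2.png

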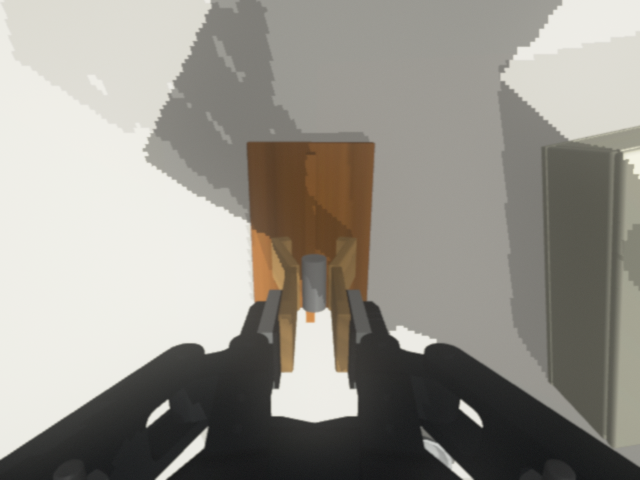

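The handles are squeezed parallel (around 285 and 342 px), with the pads on them and the jaws open. Now I'll lift straight up.

>>> jog_arm(
  rows=[
    [[0,0,-5],[0,0,0]],
    [[0,0,-15],[0,0,0]],
    [[0,0,-30],[0,0,0]],
    [[0,0,-50],[0,0,0]],
    [[0,0,-75],[0,0,0]],
    [[0,0,-105],[0,0,0]],
    [[0,0,-135],[0,0,0]],
    [[0,0,-155],[0,0,0]],
    [[0,0,-165],[0,0,0]],
    [[0,0,-170],[0,0,0]],
  ],
)

```text
time: 5.4
tool_pos: [523.7, -279.6, 235.6]
tcp_rot: [179.9, 0.1, 88.7]
ft_force: [0.3, -0.5, -0.7]
finger_gap: 24.3
grip_force: 43.7
```

>>> jog_arm(
  rows=[
    [[0,0,0],[0,0,0]],
    [[0,0,0],[0,0,0]],
    [[0,0,0],[0,0,0]],
  ],
)

```text
time: 5.7
tool_pos: [522.6, -278.9, 232.3]
tcp_rot: [-179.9, -0.1, 88.7]
ft_force: [0.1, 0.3, -0.9]
finger_gap: 24.3
grip_force: 43.6
```

Run:
```python
from h import *
i,P=cloud('wrist'); cv2.imwrite('pics/w3.png',i); np.save('w3.npy',P)
s=r.sense(); print(s['ft_force'],s['finger_gap'],s['grip_force'])
delta((520,76,235),13.3)
```

```text
[ 0.0244681  -0.46301836 -0.34349327] 24.287716750565128 43.64976346492767
at [ 522.7 -279.   232.5] [-1.799e+02 -1.000e-01  8.870e+01] t 5.75 gap 24.287716750565128 43.64976346492767
shift [354.9 -10.5  -2.1] turn [-0.002 -0.001 -0.254]
```

View pics/w3.png

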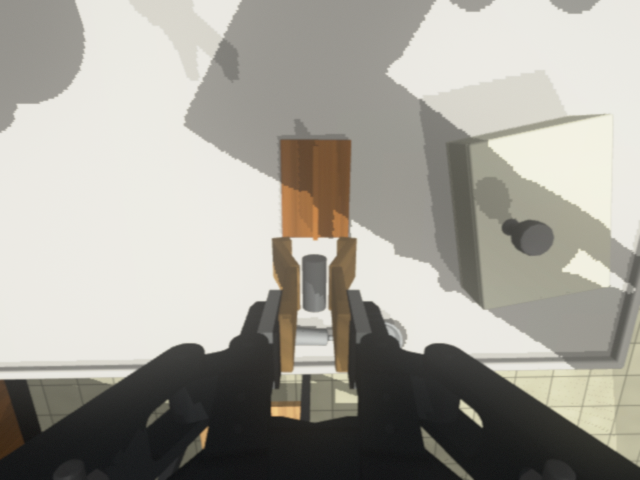

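The clip is held and clear of its stand, with the pin at about (314,282) and the jaws open. I'll measure the clip in the tool frame and swing over.

Run:
```python
from h import *
P=np.load('w3.npy'); s=r.sense(); A=R.from_euler('xyz',s['tcp_rot'],degrees=True)
T=lambda a,b,c,d:A.inv().apply(P[c:d,a:b].reshape(-1,3)-s['tool_pos'])
q=T(305,324,258,306); print('pin',np.median(q,0),np.percentile(q,[5,95],axis=0).round(1))
for n,b in (('jawL',(275,290,240,246)),('jawR',(340,355,240,246)),('hL',(283,293,330,368)),('hR',(336,346,330,368))):
    q=T(*b); print(n,np.median(q,0).round(1),np.nanpercentile(q,[5,95],axis=0).round(1).tolist())
```

```text
pin [nan nan nan] [[nan nan nan]
 [nan nan nan]]
jawL [ 14.1 -17.5  52.6] [[11.8, -21.2, 45.4], [14.6, -13.9, 54.3]]
jawR [nan nan nan] [[12.1, 15.0, 45.6], [14.6, 22.6, 54.0]]
hL [nan nan nan] [[-7.5, -10.6, -31.2], [6.5, -7.5, -29.2]]
hR [nan nan nan] [[-7.7, 8.2, -31.2], [6.7, 11.3, -29.4]]
```

>>> jog_arm(
  rows=[
    [[40,-1,-2],[0,0,-0.03]],
    [[85,-3,-5],[0,0,-0.07]],
    [[130,-5,-10],[0,0,-0.1]],
    [[175,-6,-10],[0,0,-0.13]],
    [[220,-7,-10],[0,0,-0.17]],
    [[260,-8,-10],[0,0,-0.2]],
    [[300,-10,-10],[0,0,-0.23]],
    [[330,-10,-10],[0,0,-0.254]],
    [[350,-10,-10],[0,0,-0.254]],
    [[355,-10,-10],[0,0,-0.254]],
  ],
)

```text
time: 6.75
tool_pos: [520.6, 77.9, 243.3]
tcp_rot: [-179.9, -0.0, 103.4]
ft_force: [0.8, 0.0, 0.1]
finger_gap: 24.4
grip_force: 43.7
```

>>> jog_arm(
  rows=[
    [[0,0,0],[0,0,0]],
    [[0,0,0],[0,0,0]],
    [[0,0,0],[0,0,0]],
  ],
)

```text
time: 7.05
tool_pos: [521.1, 74.7, 243.8]
tcp_rot: [-180.0, 0.0, 103.2]
ft_force: [-0.3, 0.7, -0.3]
finger_gap: 24.6
grip_force: 43.7
```

Run:
```python
from h import *
i,P=cloud('wrist'); cv2.imwrite('pics/w4.png',i); np.save('w4.npy',P)
delta((520,76,240),13.3)
Q=P.reshape(-1,3)
q=Q[(Q[:,2]>134)&(Q[:,2]<144)&(np.hypot(Q[:,0]-520,Q[:,1]-76)<45)]
rc=cv2.minAreaRect(q[:,:2].astype(np.float32)); print(len(q),q.mean(0),rc)
```

```text
at [521.2  74.7 243.9] [-180.     0.   103.2] t 7.1 gap 24.132928545961455 43.65048944950104
shift [ 1.5 -0.8  3.9] turn [-0.     0.    -0.002]
387 [516.08041728  86.42006027 140.2287081 ] ((516.3060302734375, 85.51995849609375), (3.5980265140533447, 45.857765197753906), 13.023791313171387)
```

View pics/w4.png

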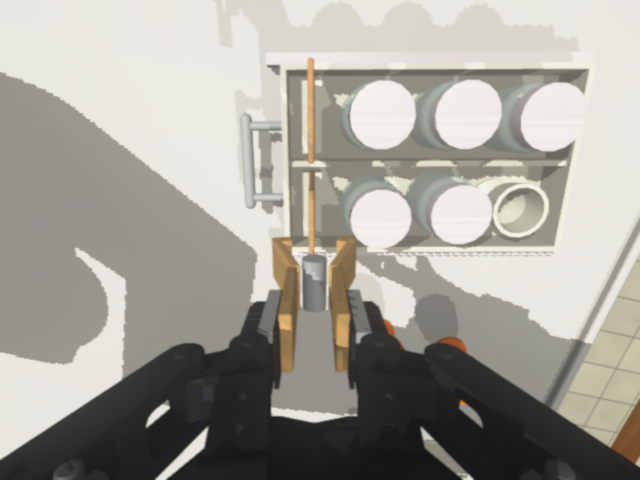

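The drawer is in view: the right-row card is at column 311 just ahead of the jaws, and the pin is at 314. It needs about 2 mm along -y. The jars stay well below the jaws, so I'll descend 63 mm.

>>> jog_arm(
  rows=[
    [[0.5,-1,0],[0,0,0]],
    [[1,-2,0],[0,0,0]],
    [[1,-2,8],[0,0,0]],
    [[1,-2,18],[0,0,0]],
    [[1,-2,30],[0,0,0]],
    [[1,-2,42],[0,0,0]],
    [[1,-2,52],[0,0,0]],
    [[1,-2,59],[0,0,0]],
    [[1,-2,62],[0,0,0]],
    [[1,-2,63],[0,0,0]],
  ],
)

```text
time: 8.1
tool_pos: [518.8, 76.3, 180.6]
tcp_rot: [-180.0, -0.0, 103.3]
ft_force: [1.1, -0.3, 0.2]
finger_gap: 23.9
grip_force: 43.7
```

>>> jog_arm(
  rows=[
    [[0,0,0],[0,0,0]],
    [[0,0,0],[0,0,0]],
    [[0,0,0],[0,0,0]],
    [[0,0,0],[0,0,0]],
    [[0,0,0],[0,0,0]],
  ],
)

```text
time: 8.6
tool_pos: [519.0, 76.3, 181.2]
tcp_rot: [180.0, 0.0, 103.3]
ft_force: [-0.1, -0.2, 0.3]
finger_gap: 24.6
grip_force: 43.7
```

Run:
```python
from h import *
i,P=cloud('wrist'); j,S=cloud('scene')
c=cv2.resize(j[130:260,260:420],None,fx=3,fy=3); cv2.imwrite('pics/f.png',np.vstack([cv2.resize(i[160:400,200:440],(390,390)),]) if 0 else np.hstack([cv2.resize(i[200:400,240:390],(292,390)),c]))
delta((519,76.5,181),13.3); s=r.sense(); print(s['ft_force'])
```

```text
at [519.   76.3 181. ] [180.    0.  103.3] t 8.7 gap 24.243160052910337 43.65078806877136
shift [0.2 0.1 0. ] turn [ 0.  0. -0.]
[ 0.38197084 -0.39391481 -0.92837325]
```

View pics/f.png

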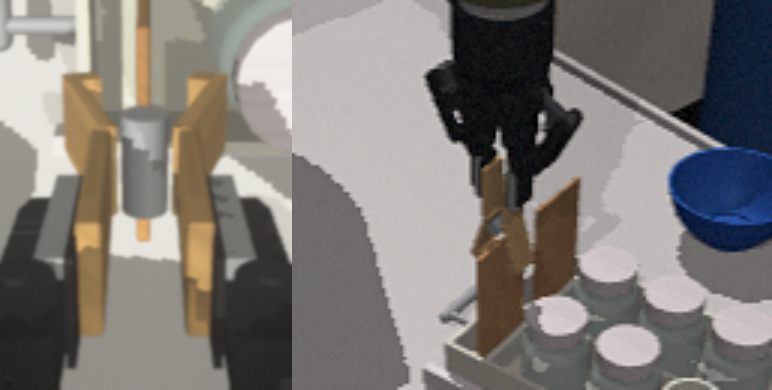

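The left crop shows the card under the pin (column 143), midway between the open jaws (near 88 and 205). The right crop shows the clip straddling the middle of the card's top edge. There is no contact force, so I'm handing in.

```bash
python3 -c "
from h import *
print(r.hand_in())"
```

```text
the job is handed in; nothing more can be done
None
```

I handed the job in with the clip held wide open over the middle of the right row's card (the egg cup's row), the card's edge between the jaws, and no contact seen in the last pictures or force reading; the hand-in returned no verdict.

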